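# Close a preserving jar with the click driver

### The job

The filled jar standing in the suction base still has its screw band loose. Take the click driver from the chopping board, set it down fully over the band so that its ribs interlock (feel for it with a light hand: it is glass), and turn its grip clockwise until the clutch clicks; one click is enough, three are the most. Then lift the driver off and stand it back upright on the chopping board, leaving the other things where they are.

Things in the scene. Friction and masses are not known exactly. Their poses are not given: they have to be found in the camera images.
- driver: Click driver, a loose hand tool for jar bands, about 0.26 kg, 90 mm high, standing socket down on the chopping board. White round socket, 78 mm across and 22 mm high, open below; white tapering head up to 37 mm; black fluted round grip on top. Origin: on the axis in the plane of the socket's open lower edge; z up along the axis.
- driver_ceiling (a point): Middle of the socket's ceiling, on the axis 17 mm above the driver's lower edge. Round the inside of the socket (wall 70 mm across) stand twelve inward ribs, every 30 deg with one on the driver's x axis, each 5 mm wide, their tips on a 61 mm circle, reaching from the ceiling to 1 mm above the lower edge.
- grip_middle (a point): Middle of the black grip, on the axis 69 mm above the driver's lower edge; take hold here at any yaw, the fingertips clear of the white head. The grip is 42 mm across and reaches from 38 to 90 mm above the lower edge. It turns the socket only through a ratchet slip clutch with sixteen positions; below about 0.4 N m clockwise they turn as one.
- grip_mark (a point): Point in the grip, 18 mm off the axis, at the start on the driver frame's +x side. One clutch click: the grip climbs 0.2 rad against about 0.5 N m, then the torque falls away, reverses, and it drops in 0.39 rad (22.5 deg) on. Each clockwise click moves this point 22.5 deg towards the frame's -y side. Anticlockwise it slips at about 0.6 N m.
- jar: The jar to close, fixed: filled glass jar, 72 mm across, in a grey suction base 120 mm across with a small lever. Origin: on the jar's axis at the worktop; z up. Its steel screw band turns on its thread against about 0.08 N m and comes up hard on its seal after 0.3 to 1.2 rad clockwise (seen from above); where is hidden. The band's angle is not measured, but can be seen.
- jar_lid (a point): Centre of the lid's upper face, on the jar's axis 106 mm above the worktop; the band tapers to 52 mm across here. When the driver is fully down its ceiling rests here, its lower edge 89 mm above the worktop. More than 60 N in all between driver and jar risks the glass (the click itself brings up to 30 N sideways on the ribs).
- rib_tops (a point): Point on the jar's axis level with the upper ends of the band's twelve outside ribs, 102 mm above the worktop. Ribs: every 30 deg, 5 mm wide, 67 mm across outside, from 90 to 102 mm up; the band between them is 58 mm across. If ribs meet end to end the driver stands with its lower edge 101 mm up; once they interlock (0.2 rad of play in each 0.52 rad) it drops 12 mm.
- chopping_board: Fixed wooden board, 280 (x) by 420 (y) by 20 mm; origin: centre of its underside, on the worktop; z up. Its top is 20 mm above the worktop. The driver must stand on it with its whole socket (78 mm) on the board.
- jar_b: Bystander: another filled jar, already closed, not in a base, behind the work, 72 mm across and 98 mm high; origin: centre of its underside.
- jar_c: Bystander: a third filled jar like it, already closed, loose, at the front left corner of the worktop; origin: centre of its underside.
- white_bowl: Bystander: white bowl, 115 mm across and 53 mm high, loose, towards the right end of the chopping board; origin: centre of its underside.
- teaspoon: Bystander: steel teaspoon, 130 mm long, loose, near the front edge of the chopping board; origin: under its middle.
- kitchen_timer: Bystander: round wind-up timer, 63 mm across and 60 mm high; origin: centre of its underside.
- mug: Bystander: mug, 92 by 127 by 95 mm; origin: centre of its underside.
Not all that is in view belongs to the job. Leave any green look-alike of the jar alone.

How it is judged (in metres and radians):
On the way, in this order (a step that is already met when the one before it is completed fails the run):
1. the driver is fully down over the jar's band, its ribs interlocked (horizontal distance between driver and jar_lid below 0.004 m and z of driver in the frame of jar_lid between -0.0205 and -0.0145 m and angle between driver's own z axis and vertical below 0.06 rad), for 0.2 s.
2. the band is tight: with the driver down on it the clutch has slipped clockwise by at least one click (all of step 1 and y of grip_mark in the frame of driver below -0.0055 m), for 0.1 s.
At the end, for the whole second after the job is handed in: Clutch slipped clockwise by one to three clicks while the driver was down on the band; driver back upright (within 0.08 rad), at rest and released, its socket on the chopping board's top (height within 4 mm, axis at least 35 mm inside the edges) (y of grip_mark in the frame of driver below -0.0055 m and z of driver in the frame of chopping_board between 0.016 and 0.024 m and x of driver in the frame of chopping_board between -0.105 and 0.105 m and y of driver in the frame of chopping_board between -0.175 and 0.175 m and angle between driver's own z axis and vertical below 0.08 rad and linear speed of driver below 0.02 m/s); the robot touches nothing.
It fails at once if the driver or anything else pressed on the jar with more than 60 N (contact force between any of driver, the arm, the fingers and jar above 60 N).
It fails at once if the clutch cranked on past three clicks (x of grip_mark in the frame of driver below 0.003 m).
It fails at once if the jar without a base at the front left, the bowl or the spoon shifted by more than 20 mm (distance of any of jar_c, white_bowl, teaspoon from where it was at the start of the episode above 0.02 m).
It also fails if it takes over 72 s, if anything falls off the work surface, if the arm or the gripper's body presses on something with over 40 N, if the wrist force passes 120 N, or if a joint passes its speed limit or range.

### The arm

A 6-joint arm with a two-finger parallel gripper is mounted at the origin on a cart in front of the work surface, level with it; the furniture and walls round the work are solid. World frame = base frame: x ahead of the robot, y to its left, z up, the work surface at z = 0. Lengths are in mm, angles in rad, forces in N, time in s.
With the tool pointing down it reaches from about 150 to 775 mm from the base axis. Payload 6.1 kg.
Tool frame: the origin (TCP) lies at the very end of the fingers, on their centre line; the grasp point (between the pads) lies tcp_to_grasp behind it (tcp_to_grasp is the distance from the TCP to the grasp point, in mm); z points along the fingers, y is the line along which they close (so a half turn about z gives the same grasp; the last joint's range is limited). The gripper opens to 85 mm and grips with 20 to 120 N. Pads are 22 mm wide; open, the fingers measure 114 mm over their backs; the gripper's body (76 mm by 85 mm) begins 54 mm behind the grasp point. The pads swing forward as they close: fully open they stand 13 mm farther back than shut.
Start: joints at [1.22, 0.126, -0.04, 1.405, 0, 1.571], TCP at [180.409, 493.012, 231.295] pointing down, gripper open.
Joint ranges: [-2.72, 2.72], [-0.95, 1.95], [-1.27, 1.35], [-1.78, 2.02], [-1.46, 1.47], [-3.14, 3.14]. Speed limits (rad/s): [2.39, 2.39, 3.01, 3.14, 3.14, 3.14].

### API

Orientations are given as a unit quaternion [w, x, y, z].
In Python, from cell import * gives the robot as it stands.
- The arm moves only by the tool apply_moves, never from a script. Its arguments are lists of equal length, an entry for each row: "linear": the shift along the tool's x, y, z in units of 40 mm (1.0 is 40 mm), a list of three; "delta_rot": the turn, a rotation vector about the tool's x, y, z in units of 10 degrees (1.0 is 10 degrees), a list of three. A call has 1 to 5 rows; each row is the pose to reach, as a shift and turn from the pose commanded when the call began, along the tool's axes at that moment; what a row does not reach only later rows make up. A row lasts 1/8 s, in which the tool goes at most 62.5 mm and 10.7 degrees, less where a joint would pass 70% of its speed; a pose out of reach is approached as far as the arm can. A call with a gripper value outside its range is refused whole. "gripper" is the gripper's target within -1 to 1 (shut at 1, half-way at 0, fully open at -1), set as the call begins (left out, the last holds). The fingers move at their own pace and stop on an object; the grip force is fixed at half the most. Time passes only in rows, so rows that repeat a pose let the fingers close. It gives the time, the measured TCP pose, the force, the opening and the grip force at its end, in the units of the state.
- state(): the state, without advancing time (a new reading comes with each control period).
- snapshot(name): name is "scene" or "top" or "wrist"; returns a dict with "img" (420x560x3 uint8, red, green, blue), "fx", "fy", "cx", "cy" (pixels), "pose" (4x4, takes a point from camera to world coordinates). Camera axes: x right, y up, looking along -z (the intrinsics and any distortion apply to the point x, -y, -z); pixel columns grow to the right and rows downward; lengths in mm; the calibration is good to about 2 mm. A picture is of the moment at which its call begins. There is no depth.
- hand_in(): hands the job in; it is judged then, once.
The state is a dict: "time": time; "joint_positions": joint angles; "qd": joint speeds; "joint_torque": joint torques, N m; "eef_pos": TCP position; "orientation": TCP orientation; "contact_force": force on the tool from outside, world axes, zero at the start; "torque": the same for the moment, N m; "opening": finger opening in mm; "grasp_force": force on a finger pad.
Only numpy, scipy, OpenCV 4.12 (cv2) and the standard library are available. Lean on these libraries where they do the work, as an engineer would, in place of code of your own. Each camera call takes 0.05 s, during which the arm holds its last target. There are 200 camera calls.

## Working session

There is one attempt and no reset: what is moved stays moved. The work goes in short steps, Python scripts to look and compute and a tool call to move; the robot and the scene stay as the last step left them, time stands still between calls to the robot, and variables do not carry over. Pictures are saved under pics/ and viewed, at most 10 in all, crops included, and the job is handed in when it is done.

Besides the shell and the picture viewer there is one more tool, called after "Emit:" as a command line: name --argument value ..., lists and objects as JSON in quotes. apply_moves: Moves the arm, as the interface text tells. Its arguments: {"type":"object","properties":{"linear":{"type":"array","items":{"type":"array","items":{"type":"number"}}},"delta_rot":{"type":"array","items":{"type":"array","items":{"type":"number"}}},"gripper":{"type":"number"}},"required":["linear","delta_rot"]}

```bash
mkdir -p pics; ls
cat > h.py <<'E'
from cell import *
import numpy as np, cv2
def save(n,f):
    s=snapshot(n); cv2.imwrite('pics/'+f,s['img'][:,:,::-1]); return s
def ray(s,u,v,z):
    d=np.array([(u-s['cx'])/s['fx'],-(v-s['cy'])/s['fy'],-1.])
    P=np.array(s['pose']); o=P[:3,3]; d=P[:3,:3]@d
    return o+d*(z-o[2])/d[2]
def proj(s,p):
    P=np.array(s['pose']); c=P[:3,:3].T@(np.array(p)-P[:3,3])
    return s['cx']+s['fx']*c[0]/-c[2], s['cy']-s['fy']*c[1]/-c[2]
E
python3 - <<'E'
from h import *
import pickle
a=save('scene','scene.png'); b=save('top','top.png')
pickle.dump((a,b),open('s.pkl','wb'))
print(state()); print({k:v for k,v in b.items() if k!='img'}); print(a['pose'],a['fx'])
cv2.imwrite('pics/both.png',cv2.resize(np.hstack([a['img'],b['img']])[:,:,::-1],(800,300)))
E
```

```text
pics
{'time': 0.1, 'joint_positions': array([ 1.22004107e+00,  1.26348888e-01, -4.04880277e-02,  1.40539929e+00,
        1.09717055e-05,  1.57079158e+00]), 'qd': array([-0.00053881,  0.00015482,  0.00236798,  0.00033834, -0.00179321,
        0.00036329]), 'joint_torque': array([ 1.60290016e-03, -4.36904347e+01,  3.53607130e+01,  1.36978328e-02,
       -2.86606860e-05, -1.64388319e-05]), 'eef_pos': array([180.26777707, 492.69966711, 230.59970693]), 'orientation': array([-1.31018727e-04,  1.74477605e-01,  9.84660879e-01, -7.07940425e-04]), 'contact_force': array([0.39283493, 0.3792735 , 0.18644954]), 'torque': array([ 0.06155255, -0.03371467,  0.03463402]), 'grasp_force': 0.0, 'opening': 85.51694726453977}
{'fx': 418.7292667590695, 'fy': 418.7292667590695, 'cx': 278.398215153213, 'cy': 205.73621710306764, 'pose': array([[ 1.57624262e-02,  9.85984009e-01, -1.66093588e-01,
         2.67457524e+02],
       [-9.99802426e-01,  1.75542041e-02,  9.32517970e-03,
         1.38653764e+01],
       [ 1.21101188e-02,  1.65913784e-01,  9.86065901e-01,
         1.25912192e+03],
       [ 0.00000000e+00,  0.00000000e+00,  0.00000000e+00,
         1.00000000e+00]])}
[[-9.94961386e-01  9.26897163e-02 -3.82159270e-02  4.12601784e+02]
 [-9.95451413e-02 -8.67896321e-01  4.86669026e-01  7.85981412e+02]
 [ 1.19417515e-02  4.88021099e-01  8.72750137e-01  1.50646416e+03]
 [ 0.00000000e+00  0.00000000e+00  0.00000000e+00  1.00000000e+00]] 481.2376008227825
```

View pics/top.png

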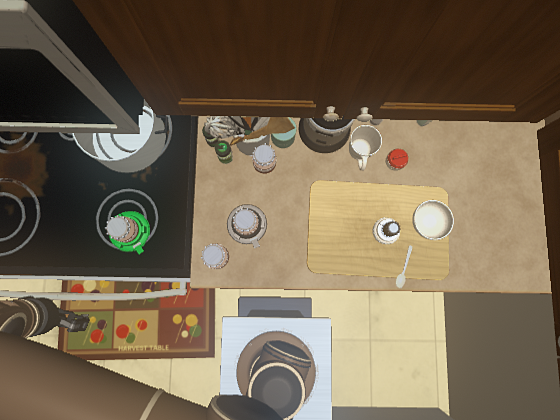

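View pics/scene.png

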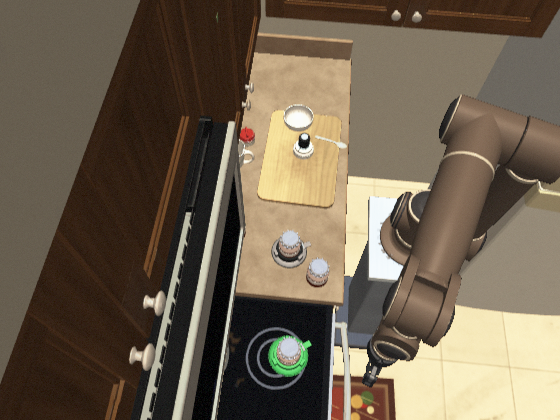

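The top view shows the driver at about (387,230), its black grip top at (391,228). The work jar in its grey base is at (246,222), jar_c at (215,256), the bowl at (433,219) and the spoon at (403,268). The green look-alike is on the stove.

Run:
```python
from h import *
import pickle
a,b=pickle.load(open('s.pkl','rb'))
def tri(ua,ub):
    A=[];B=[]
    for s,(u,v) in((a,ua),(b,ub)):
        P=np.array(s['pose']);d=P[:3,:3]@np.array([(u-s['cx'])/s['fx'],-(v-s['cy'])/s['fy'],-1]);d/=np.linalg.norm(d)
        M=np.eye(3)-np.outer(d,d);A.append(M);B.append(M@P[:3,3])
    return np.linalg.lstsq(np.vstack(A),np.hstack(B),rcond=None)[0]
print('top grip',ray(b,391,228,110),'scene',ray(a,304,138,110))
print('jar top',ray(b,246,219,106),'scene',ray(a,290,240,106))
print('jarc',ray(b,215,255,98),'jarb',ray(b,264,155,98),'bowl',ray(b,433,219,50),'spoon',ray(b,400,283,22),ray(b,410,247,22))
for p in [(309,181),(308,272),(449,278),(448,188)]: print('board',ray(b,*p,20))
c=np.hstack([b['img'][190:275,185:285],b['img'][190:275,340:440]])
d=np.hstack([a['img'][210:295,250:350],a['img'][105:190,255:355]])
cv2.imwrite('pics/crop.png',cv2.resize(np.vstack([c,d])[:,:,::-1],(700,595),interpolation=cv2.INTER_CUBIC))
```

```text
top grip [ 404.09130082 -309.58276959  110.        ] scene [ 404.82090718 -310.69273733  110.        ]
jar top [422.76503085  92.28070231 106.        ] scene [420.15548379 103.38763435 106.        ]
jarc [322.44133207 175.20896965  98.        ] jarb [609.91473696  46.5232628   98.        ] bowl [ 439.82464794 -450.52858632   50.        ] spoon [ 253.70566451 -356.0069023    22.        ] [ 358.9876501  -389.10762825   22.        ]
board [553.92254763 -89.48956818  20.        ]
board [281.14924396 -87.55066548  20.        ]
board [ 270.3483224  -501.16671724   20.        ]
board [ 539.97817204 -512.1689929    20.        ]
```

View pics/crop.png

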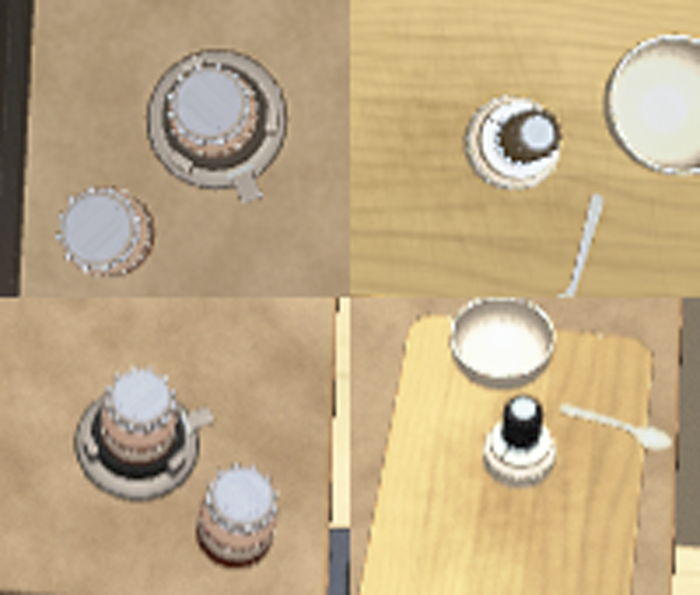

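Emit:
apply_moves --linear '[[-0.8, -1.1, 0], [-1.6, -2.3, 0], [-2.4, -3.4, 0], [-3.2, -4.6, 0], [-4.1, -5.7, 0]]' --delta_rot '[[0, 0, 0], [0, 0, 0], [0, 0, 0], [0, 0, 0], [0, 0, 0]]'

```text
time: 0.72
eef_pos: [255.8, 220.7, 231.1]
orientation: [0.0, 0.174, 0.985, -0.0]
contact_force: [0.9, 0.8, 0.8]
opening: 85.7
grasp_force: 0.0
```

Emit:
apply_moves --linear '[[-0.8, -1.1, 0], [-1.6, -2.3, 0], [-2.4, -3.4, 0], [-3.2, -4.6, 0], [-4.1, -5.7, 0]]' --delta_rot '[[0, 0, 0], [0, 0, 0], [0, 0, 0], [0, 0, 0], [0, 0, 0]]'

```text
time: 1.35
eef_pos: [331.5, -49.9, 231.4]
orientation: [0.0, 0.175, 0.985, 0.0]
contact_force: [1.4, 0.8, 0.8]
opening: 85.6
grasp_force: 0.0
```

Emit:
apply_moves --linear '[[-0.8, -1.1, 0], [-1.6, -2.3, 0], [-2.4, -3.4, 0], [-3.2, -4.6, 0], [-4.1, -5.7, 0]]' --delta_rot '[[0, 0, 0], [0, 0, 0], [0, 0, 0], [0, 0, 0], [0, 0, 0]]'

```text
time: 1.98
eef_pos: [407.2, -320.4, 231.0]
orientation: [-0.0, 0.175, 0.985, 0.0]
contact_force: [-0.1, 0.5, 0.5]
opening: 85.1
grasp_force: 0.0
```

Emit:
apply_moves --linear '[[0, 0, 0], [0, 0, 0], [0, 0, 0], [0, 0, 0], [0, 0, 0]]' --delta_rot '[[0, 0, -1], [0, 0, -2], [0, 0, -3], [0, 0, -4], [0, 0, -5]]'

```text
time: 2.6
eef_pos: [407.2, -318.3, 230.8]
orientation: [-0.0, -0.261, 0.965, 0.0]
contact_force: [0.0, -0.7, 0.2]
opening: 85.6
grasp_force: 0.0
```

Run:
```python
from h import *
import pickle, cell
s=save('wrist','w1.png'); pickle.dump(s,open('w1.pkl','wb'))
st=state(); print(st['joint_positions'],st['eef_pos'],st['orientation'],st['contact_force'])
print(np.round(s['pose'],3),s['fx'],proj(s,(404,-317,110)),proj(s,st['eef_pos']))
print([k for k in dir(cell) if not k.startswith('__')]); print(getattr(cell,'tcp_to_grasp',None))
```

```text
[-6.63389451e-01  1.11115395e-01 -5.72663188e-02  1.40334060e+00
 -1.58279878e-05 -1.19606683e+00] [ 407.22275424 -318.27100487  230.84950585] [-2.83235846e-04 -2.63200969e-01  9.64740916e-01  3.66335216e-04] [-0.11018967  0.2220431   0.28977507]
[[-5.03000e-01 -8.30000e-01 -2.39000e-01  3.46012e+02]
 [ 8.64000e-01 -4.83000e-01 -1.40000e-01 -3.53614e+02]
 [ 1.00000e-03 -2.77000e-01  9.61000e-01  3.72996e+02]
 [ 0.00000e+00  0.00000e+00  0.00000e+00  1.00000e+00]] 378.7026978465339 (np.float64(282.9864488774897), np.float64(199.9689265919226)) (np.float64(278.948605630603), np.float64(278.93412058449087))
['Unreachable', 'hand_in', 'snapshot', 'state', 'tcp_to_grasp']
18.700000000000003
```

View pics/w1.png

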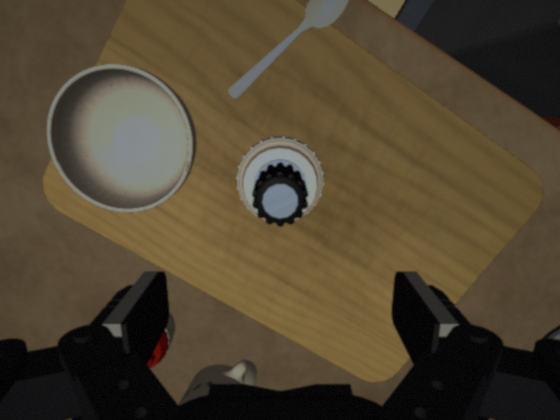

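The wrist view shows the grip top at about (281,201) and the white socket rim circle centred near (280,181).

Run:
```python
from h import *
import pickle
s=pickle.load(open('w1.pkl','rb'))
im=s['img'].astype(int)
hsv=cv2.cvtColor(s['img'],cv2.COLOR_RGB2HSV)
m=(hsv[...,2]<60).astype(np.uint8); m[:150]=0;m[245:]=0;m[:,:230]=0;m[:,330:]=0
n,l,st,c=cv2.connectedComponentsWithStats(m)
i=1+np.argmax(st[1:,4]); print('dark',st[i],c[i])
q=(l==i).astype(np.uint8); 
cc=cv2.findContours(q,cv2.RETR_EXTERNAL,cv2.CHAIN_APPROX_NONE)[0][0]; print(cv2.minEnclosingCircle(cc))
# cap bluish inside
b=((hsv[...,0]>95)&(hsv[...,0]<130)&(hsv[...,2]>90)).astype(np.uint8); b[:180]=0;b[225:]=0;b[:,:255]=0;b[:,305:]=0
n,l,st,c=cv2.connectedComponentsWithStats(b); i=1+np.argmax(st[1:,4]); print('cap',st[i],c[i],ray(s,*c[i],110))
# socket: not-wood blob
w=(hsv[...,1]<90).astype(np.uint8);w[:120]=0;w[235:]=0;w[:,:215]=0;w[:,345:]=0
n,l,st,c=cv2.connectedComponentsWithStats(w); i=1+np.argmax(st[1:,4]); print('blob',st[i],c[i])
x,y,ww,h=st[i][:4]
print('socket mid by width', ray(s,x+ww/2,y+ww/2,35))
cv2.imwrite('pics/w1c.png',cv2.resize(s['img'][125:235,220:340,::-1],(720,600*66//60*1),interpolation=cv2.INTER_CUBIC)[:600])
```

```text
dark [ 253  163   54   63 1514] [279.68031704 190.665786  ]
((280.0, 194.19166564941406), 31.207792282104492)
cap [262 184  36  34 958] [279.6993737  200.49060543] [ 405.52045005 -318.84361678  110.        ]
blob [ 235  135   90   90 5838] [279.56029462 179.36365194]
socket mid by width [ 405.73015211 -318.36831063   35.        ]
```

View pics/w1c.png

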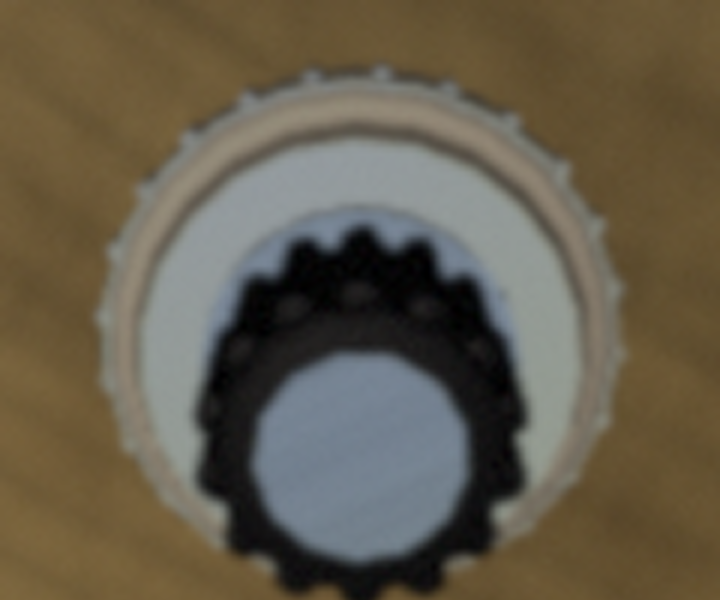

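Emit:
apply_moves --linear '[[0.04, 0.01, 1.2], [0.04, 0.01, 2.4], [0.04, 0.01, 3.4], [0.04, 0.01, 4.02], [0.04, 0.01, 4.02]]' --delta_rot '[[0, 0, 0], [0, 0, 0], [0, 0, 0], [0, 0, 0], [0, 0, 0]]'

```text
time: 3.28
eef_pos: [404.3, -317.7, 68.4]
orientation: [-0.001, -0.257, 0.966, 0.002]
contact_force: [0.5, 0.4, -0.0]
opening: 85.7
grasp_force: 0.0
```

Emit:
apply_moves --linear '[[0, 0, 0], [0, 0, 0], [0, 0, 0], [0, 0, 0], [0, 0, 0]]' --delta_rot '[[0, 0, 0], [0, 0, 0], [0, 0, 0], [0, 0, 0], [0, 0, 0]]' --gripper 1

```text
time: 3.9
eef_pos: [406.7, -319.7, 71.8]
orientation: [0.001, -0.258, 0.966, -0.001]
contact_force: [1.0, -1.2, 5.9]
opening: 40.9
grasp_force: 60.0
```

Emit:
apply_moves --linear '[[0, 0, 0], [0, 0, 0], [0, 0, 0], [0, 0, 0], [0, 0, 0]]' --delta_rot '[[0, 0, 0], [0, 0, 0], [0, 0, 0], [0, 0, 0], [0, 0, 0]]'

```text
time: 4.53
eef_pos: [406.7, -319.7, 71.9]
orientation: [0.001, -0.258, 0.966, -0.001]
contact_force: [0.4, -1.3, 5.9]
opening: 40.9
grasp_force: 60.0
```

Run:
```python
from h import *
import pickle
st=state(); print({k:np.round(v,4) for k,v in st.items()})
s=save('scene','s2.png')
```

```text
{'time': np.float64(4.525), 'joint_positions': array([-6.6600e-01,  1.5840e-01, -3.5590e-01,  1.0533e+00, -3.0000e-04,
       -1.1877e+00]), 'qd': array([ 0.0003, -0.0002, -0.0015,  0.0005, -0.0011,  0.002 ]), 'joint_torque': array([ 2.73600e-01, -4.04279e+01,  3.01583e+01,  3.83200e-01,
        1.84200e-01, -5.70000e-03]), 'eef_pos': array([ 406.728 , -319.7208,   71.8566]), 'orientation': array([ 8.000e-04, -2.579e-01,  9.662e-01, -1.300e-03]), 'contact_force': array([ 0.3671, -1.3281,  5.8906]), 'torque': array([-0.2826, -0.1068, -0.002 ]), 'grasp_force': np.float64(59.9984), 'opening': np.float64(40.9418)}
```

Emit:
apply_moves --linear '[[0, 0, -0.5], [0, 0, -1.4], [0, 0, -2.4], [0, 0, -3.4], [0, 0, -4]]' --delta_rot '[[0, 0, 0], [0, 0, 0], [0, 0, -1], [0, 0, -2], [0, 0, -3]]'

```text
time: 5.2
eef_pos: [405.9, -318.8, 232.1]
orientation: [0.0, -0.502, 0.865, -0.0]
contact_force: [-0.1, -0.2, -2.9]
opening: 41.0
grasp_force: 61.2
```

Emit:
apply_moves --linear '[[-1.1, 0.5, 0], [-2.2, 1.0, 0], [-3.3, 1.5, 0], [-4.4, 2.0, 0], [-5.5, 2.4, 0]]' --delta_rot '[[0, 0, 0], [0, 0, 0], [0, 0, 0], [0, 0, 0], [0, 0, 0]]'

```text
time: 5.82
eef_pos: [432.4, -78.7, 230.0]
orientation: [-0.0, -0.499, 0.867, 0.0]
contact_force: [1.5, -0.2, -2.4]
opening: 41.1
grasp_force: 61.7
```

Emit:
apply_moves --linear '[[-1.2, 0.5, 0], [-2.4, 1.0, 0], [-3.6, 1.5, 0], [-4.8, 2.0, 0], [-5.5, 2.4, 0]]' --delta_rot '[[0, 0, 0], [0, 0, 0], [0, 0, 0], [0, 0, 0], [0, 0, 0]]'

```text
time: 6.45
eef_pos: [459.9, 160.2, 229.7]
orientation: [-0.001, -0.5, 0.866, 0.0]
contact_force: [0.4, -0.0, -3.1]
opening: 40.8
grasp_force: 61.7
```

Emit:
apply_moves --linear '[[0, 0, 0], [0, 0, 0]]' --delta_rot '[[0, 0, 0], [0, 0, 0]]'

```text
time: 6.7
eef_pos: [459.9, 157.7, 230.0]
orientation: [-0.001, -0.499, 0.866, -0.0]
contact_force: [0.1, -0.8, -2.8]
opening: 40.7
grasp_force: 61.6
```

Run:
```python
from h import *
import pickle
s=save('wrist','w2.png'); pickle.dump(s,open('w2.pkl','wb'))
st=state(); print(st['joint_positions'],st['eef_pos'],st['orientation'],st['contact_force'],st['torque'])
print(proj(s,(422,96,106)))
```

```text
[ 3.29765089e-01  5.32312956e-02 -1.22094199e-01  1.39644049e+00
 -2.72798989e-04 -7.15060497e-01] [460.03318465 157.36686686 230.18917499] [-5.01974078e-04 -4.98972552e-01  8.66617643e-01 -4.10518090e-05] [-0.67691072  0.19672146 -2.52685614] [-0.00533872 -0.04936318 -0.00566382]
(np.float64(281.82248669280744), np.float64(97.64783093081827))
```

View pics/w2.png

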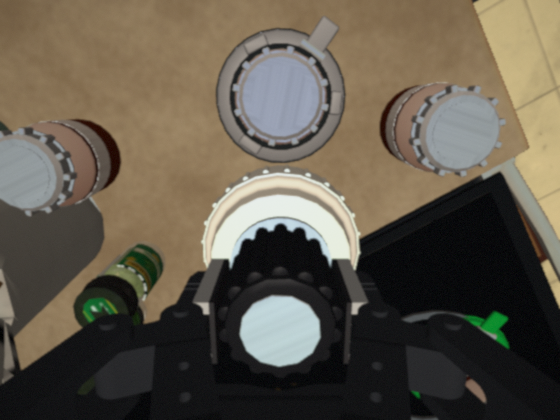

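The wrist view shows the work jar's lid at about (281,96), with bright rib ends round it. The held socket's rim is centred near (281,250). I'll measure both, and the angles of the ribs.

Run:
```python
from h import *
import pickle
s=pickle.load(open('w2.pkl','rb'))
hsv=cv2.cvtColor(s['img'],cv2.COLOR_RGB2HSV)
b=((hsv[...,0]>108)&(hsv[...,0]<135)&(hsv[...,1]>25)&(hsv[...,2]>110)).astype(np.uint8)
b[:30]=0;b[165:]=0;b[:,:215]=0;b[:,:][:,350:]=0
n,l,st,c=cv2.connectedComponentsWithStats(b); i=1+np.argmax(st[1:,4]); print('lid',st[i],c[i])
cc=max(cv2.findContours((l==i).astype(np.uint8),0,1)[0],key=len); e=cv2.fitEllipse(cc); print(e)
J=ray(s,*e[0],106); print('jar',J)
# polar sampling at rib radius, top z=102, r 30.5..33
g=cv2.cvtColor(s['img'],cv2.COLOR_RGB2GRAY)
th=np.radians(np.arange(0,360,2)); v=[]
for t in th:
    v.append(np.mean([g[int(round(q[1])),int(round(q[0]))] for r in (31,32,33) for q in [proj(s,(J[0]+r*np.cos(t),J[1]+r*np.sin(t),102))]]))
v=np.array(v); ph=np.angle((v*np.exp(12j*th)).sum())/12; print('rib phase deg world',np.degrees(ph)); print(np.round(v).astype(int))
# socket outline
w=((hsv[...,2]>150)).astype(np.uint8); w[:165]=0;w[262:]=0;w[:,:195]=0;w[:,366:]=0
n,l,st,c=cv2.connectedComponentsWithStats(w); i=1+np.argmax(st[1:,4]); print('sock',st[i])
cv2.imwrite('pics/c2.png',cv2.resize(np.hstack([s['img'][25:165,210:350,::-1],s['img'][160:300,210:350,::-1]]),(800,400),interpolation=cv2.INTER_CUBIC))
```

```text
lid [ 243   57   75   79 4626] [280.3895374  96.2591872]
((280.381591796875, 96.25469207763672), (74.11424255371094, 77.64368438720703), 179.38619995117188)
jar [422.38944296  94.73416476 106.        ]
rib phase deg world -11.656525021174772
[ 78  71  81  60  67  73  75 115 149 152 150 131  80  74  78  84  78  81
  83  78  80  81 119 144 154 152 124  80  80  76  78  74  85  85  75  82
  75 112 150 151 153 117  87  72  80  80  69  71  67  72  67  71 108 155
 155 138  91  73  85  74  71  67  63  64  63  54  68 122 143 148 132  77
  61  55  55  52  53  54  50  61  53  66 107 137 136 126  74  54  44  49
  51  54  41  48  51  43  47  88 122 139 133  86  49  48  43  39  43  36
  47  43  42  50  86 122 127 125  87  50  40  42  41  40  48  47  39  39
  53  70 119 126 125 108  53  49  43  52  55  46  45  43  39  39  68 132
 140 128 112  71  51  53  43  55  59  53  55  51  54  70 124 143 147 123
  85  61  62  63  65  60  62  69  71  67  77 129 148 156 133  84  71  75]
sock [ 200  168  166   94 8807]
```

View pics/c2.png

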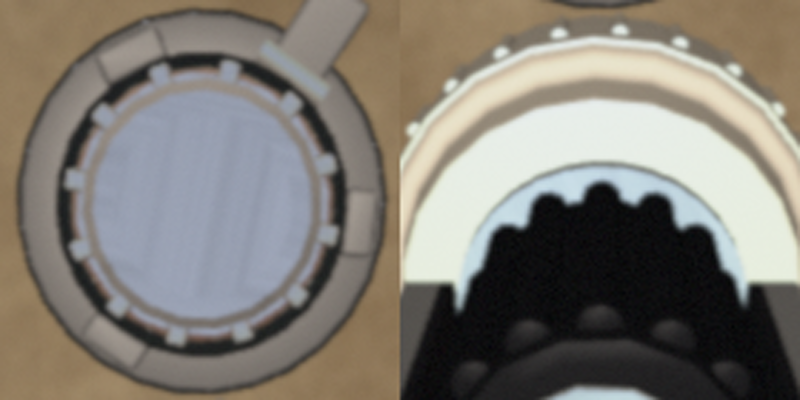

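Emit:
apply_moves --linear '[[0.7, 0, 0], [1.4, 0.01, 0], [1.82, 0.02, 0], [1.82, 0.02, 0.5], [1.82, 0.02, 1.0]]' --delta_rot '[[0, 0, 0], [0, 0, 0], [0, 0, 0], [0, 0, 0], [0, 0, 0]]'

```text
time: 7.38
eef_pos: [423.4, 94.7, 190.4]
orientation: [0.001, -0.498, 0.867, -0.0]
contact_force: [-0.4, 1.1, -3.1]
opening: 40.8
grasp_force: 61.7
```

Emit:
apply_moves --linear '[[0, 0, 0.4], [0, 0, 0.65], [0, 0, 0.75], [0, 0, 0.75], [0, 0, 0.75]]' --delta_rot '[[0, 0, 0], [0, 0, 0], [0, 0, 0], [0, 0, 0], [0, 0, 0]]'

```text
time: 8.0
eef_pos: [423.5, 95.6, 161.0]
orientation: [0.0, -0.499, 0.866, -0.0]
contact_force: [0.0, 0.0, -2.0]
opening: 40.9
grasp_force: 61.7
```

Run:
```python
from h import *
st=state(); print(st['joint_positions'],st['eef_pos'],st['orientation'],st['contact_force'],st['torque'])
for i in range(1): a=save('scene','s3.png'); b=save('top','t3.png')
cv2.imwrite('pics/c3.png',cv2.resize(np.hstack([a['img'][190:290,240:340,::-1],b['img'][175:275,195:295,::-1]]),(800,400),interpolation=cv2.INTER_CUBIC))
```

```text
[ 2.22137127e-01 -3.62620899e-02 -3.63923257e-01  1.24225445e+00
 -1.85048127e-05 -8.23473375e-01] [423.5067863   95.64953988 161.03702512] [ 4.17861274e-04 -4.99312578e-01  8.66421811e-01 -1.39252575e-04] [ 0.01973367  0.03323842 -2.0379585 ] [ 0.03659657 -0.036577   -0.04937635]
```

View pics/c3.png

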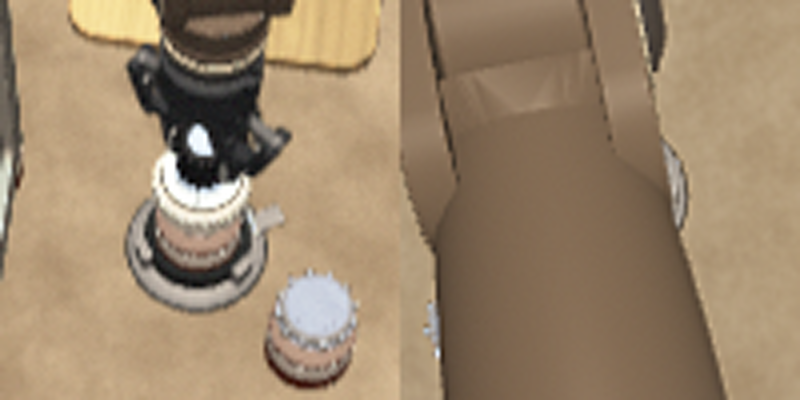

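The scene view shows the socket just above the band, well centred. Now descending lightly.

Emit:
apply_moves --linear '[[0.025, 0.01, 0.05], [0.025, 0.01, 0.1], [0.025, 0.01, 0.14], [0.025, 0.01, 0.18], [0.025, 0.01, 0.2]]' --delta_rot '[[0, 0, 0], [0, 0, 0], [0, 0, 0], [0, 0, 0], [0, 0, 0]]'

```text
time: 8.72
eef_pos: [422.4, 95.0, 153.0]
orientation: [0.0, -0.499, 0.866, -0.0]
contact_force: [-2.7, 1.0, 5.2]
opening: 40.4
grasp_force: 62.0
```

Emit:
apply_moves --linear '[[0, 0, 0.02], [0, 0, 0.04], [0, 0, 0.06], [0, 0, 0.06]]' --delta_rot '[[0, 0, 0], [0, 0, 0], [0, 0, 0], [0, 0, 0]]'

```text
time: 9.22
eef_pos: [422.7, 95.2, 152.4]
orientation: [0.001, -0.499, 0.866, -0.0]
contact_force: [-5.8, 0.5, 14.9]
opening: 40.9
grasp_force: 63.3
```

Emit:
apply_moves --linear '[[0, 0, -0.035], [0, 0, -0.035], [0, 0, -0.035], [0, 0, -0.035]]' --delta_rot '[[0, 0, 0], [0, 0, 0.3], [0, 0, 0.6], [0, 0, 0.9]]'

```text
time: 9.72
eef_pos: [422.7, 95.1, 152.9]
orientation: [0.001, -0.429, 0.903, -0.0]
contact_force: [-2.3, 0.8, 8.1]
opening: 40.9
grasp_force: 62.6
```

Emit:
apply_moves --linear '[[0, 0, 0], [0, 0, 0], [0, 0, 0]]' --delta_rot '[[0, 0, 0.3], [0, 0, 0.6], [0, 0, 0.6]]'

```text
time: 10.1
eef_pos: [422.6, 95.2, 152.9]
orientation: [0.001, -0.382, 0.924, 0.0]
contact_force: [-3.6, 1.1, 8.0]
opening: 40.7
grasp_force: 62.6
```

Emit:
apply_moves --linear '[[0, 0, 0], [0, 0, 0], [0, 0, 0]]' --delta_rot '[[0, 0, 0.3], [0, 0, 0.6], [0, 0, 0.6]]'

```text
time: 10.48
eef_pos: [422.7, 95.2, 152.9]
orientation: [0.001, -0.333, 0.943, 0.0]
contact_force: [-2.4, 0.8, 8.3]
opening: 40.7
grasp_force: 62.6
```

Run:
```python
from h import *
st=state(); print(st['joint_positions'],st['eef_pos'],st['contact_force'],st['torque'])
```

```text
[ 2.21153466e-01 -3.63659145e-02 -3.82079297e-01  1.22308692e+00
  6.79742291e-04 -4.57576154e-01] [422.68247525  95.23795093 152.86935018] [-2.42644274  0.80953261  8.26261481] [ 0.03782034  0.75136552 -0.05927835]
```

Emit:
apply_moves --linear '[[0, 0, -0.02], [0, 0, -0.025], [0, 0, -0.025], [0, 0, -0.025]]' --delta_rot '[[0, 0, 0], [0, 0, 0.3], [0, 0, 0.6], [0, 0, 0.6]]'

```text
time: 10.98
eef_pos: [422.9, 94.9, 153.2]
orientation: [0.001, -0.283, 0.959, -0.0]
contact_force: [0.1, 0.8, 4.7]
opening: 41.0
grasp_force: 62.3
```

Emit:
apply_moves --linear '[[0, 0, 0], [0, 0, 0], [0, 0, 0]]' --delta_rot '[[0, 0, 0.3], [0, 0, 0.6], [0, 0, 0.6]]'

```text
time: 11.35
eef_pos: [423.0, 94.9, 153.1]
orientation: [0.001, -0.233, 0.972, -0.0]
contact_force: [-0.0, -0.2, 5.0]
opening: 41.1
grasp_force: 62.4
```

Emit:
apply_moves --linear '[[0, 0, 0], [0, 0, 0], [0, 0, 0]]' --delta_rot '[[0, 0, 0.3], [0, 0, 0.6], [0, 0, 0.6]]'

```text
time: 11.72
eef_pos: [422.6, 94.8, 152.6]
orientation: [0.0, -0.182, 0.983, -0.0]
contact_force: [0.2, -0.8, 2.0]
opening: 40.9
grasp_force: 62.1
```

Run:
```python
from h import *
st=state(); print(st['joint_positions'],st['eef_pos'],st['contact_force'],st['torque'])
```

```text
[ 2.20882439e-01 -3.54057591e-02 -3.81837316e-01  1.22376765e+00
 -1.78551456e-04 -1.45543618e-01] [422.60115161  94.83939468 152.56239544] [ 0.24796254 -0.82466408  1.97064676] [-0.02196563 -0.32237909 -0.10295807]
```

Emit:
apply_moves --linear '[[0, 0, 0.02], [0, 0, 0.04], [0, 0, 0.06], [0, 0, 0.06]]' --delta_rot '[[0, 0, 0], [0, 0, 0], [0, 0, 0], [0, 0, 0]]'

```text
time: 12.22
eef_pos: [422.3, 94.7, 149.7]
orientation: [-0.0, -0.181, 0.983, -0.0]
contact_force: [3.2, -0.7, -2.9]
opening: 40.9
grasp_force: 61.9
```

It has dropped in; following it down.

Emit:
apply_moves --linear '[[0, 0, 0.04], [0, 0, 0.08], [0, 0, 0.12], [0, 0, 0.16], [0, 0, 0.18]]' --delta_rot '[[0, 0, 0.1], [0, 0, 0.2], [0, 0, 0.2], [0, 0, 0.2], [0, 0, 0.2]]'

```text
time: 12.85
eef_pos: [422.0, 94.8, 142.6]
orientation: [-0.0, -0.164, 0.986, 0.0]
contact_force: [0.1, 0.4, -3.1]
opening: 40.8
grasp_force: 61.9
```

Emit:
apply_moves --linear '[[0, 0, 0.02], [0, 0, 0.04], [0, 0, 0.06], [0, 0, 0.06]]' --delta_rot '[[0, 0, 0], [0, 0, 0], [0, 0, 0], [0, 0, 0]]'

```text
time: 13.35
eef_pos: [422.4, 94.9, 141.2]
orientation: [0.0, -0.164, 0.986, 0.0]
contact_force: [-2.3, -0.3, 4.5]
opening: 40.8
grasp_force: 62.3
```

Run:
```python
from h import *
st=state(); print(st['joint_positions'],st['eef_pos'],st['contact_force'],st['torque'])
```

```text
[ 2.20938942e-01 -3.19215222e-02 -4.03724414e-01  1.19828781e+00
  3.82267715e-05 -1.08893933e-01] [422.35279466  94.87434777 141.19230934] [-2.30445236 -0.2730084   4.49864288] [-0.17907524  0.58848859 -0.02247365]
```

```bash
cat > st.py <<'E'
from h import *
s=state(); print(round(s['time'],2),'j6',round(s['joint_positions'][5],3),np.round(s['eef_pos'],1),'F',np.round(s['contact_force'],1),'T',np.round(s['torque'],2),'tq6',round(s['joint_torque'][5],3))
E
python3 st.py
```

```text
13.35 j6 -0.109 [422.4  94.9 141.2] F [-2.3 -0.3  4.5] T [-0.18  0.59 -0.02] tq6 -0.023
```

Emit:
apply_moves --linear '[[0, 0, 0], [0, 0, 0]]' --delta_rot '[[0, 0, 0.5], [0, 0, 1]]'

```text
time: 13.6
eef_pos: [423.2, 94.9, 141.2]
orientation: [0.001, -0.076, 0.997, -0.0]
contact_force: [-0.3, -2.1, 2.5]
opening: 40.8
grasp_force: 62.1
```

```bash
python3 st.py
```

```text
13.6 j6 0.068 [423.2  94.9 141.2] F [-0.3 -2.1  2.5] T [-0.5   0.13  0.22] tq6 -0.553
```

Emit:
apply_moves --linear '[[0, 0, 0], [0, 0, 0]]' --delta_rot '[[0, 0, 0.5], [0, 0, 1]]'

```text
time: 13.85
eef_pos: [423.0, 94.8, 141.2]
orientation: [0.001, 0.01, 1.0, -0.0]
contact_force: [-0.4, -0.4, 4.2]
opening: 41.0
grasp_force: 62.2
```

```bash
python3 st.py
```

```text
13.85 j6 0.241 [423.   94.8 141.2] F [-0.4 -0.4  4.2] T [-0.3   0.12  0.58] tq6 -0.088
```

Emit:
apply_moves --linear '[[0, 0, 0], [0, 0, 0]]' --delta_rot '[[0, 0, 0.5], [0, 0, 1]]'

```text
time: 14.1
eef_pos: [422.9, 94.9, 141.2]
orientation: [0.001, 0.098, 0.995, 0.0]
contact_force: [0.4, -0.3, 2.4]
opening: 41.0
grasp_force: 62.2
```

```bash
python3 st.py
```

```text
14.1 j6 0.418 [422.9  94.9 141.2] F [ 0.4 -0.3  2.4] T [-0.21 -0.05  0.05] tq6 -0.685
```

Emit:
apply_moves --linear '[[0, 0, 0], [0, 0, 0]]' --delta_rot '[[0, 0, 0], [0, 0, 0]]'

```text
time: 14.35
eef_pos: [423.0, 94.9, 141.1]
orientation: [0.001, 0.096, 0.995, 0.0]
contact_force: [-0.2, -0.3, 5.5]
opening: 40.5
grasp_force: 62.2
```

```bash
python3 st.py
```

```text
14.35 j6 0.413 [423.   94.9 141.1] F [-0.2 -0.3  5.5] T [-0.18  0.07 -0.06] tq6 -0.049
```

Emit:
apply_moves --linear '[[0, 0, 0], [0, 0, 0]]' --delta_rot '[[0, 0, 0.3], [0, 0, 0.3]]'

```text
time: 14.6
eef_pos: [423.0, 94.9, 141.1]
orientation: [0.001, 0.122, 0.993, 0.0]
contact_force: [0.2, -0.7, 6.0]
opening: 40.5
grasp_force: 62.4
```

```bash
python3 st.py
```

```text
14.6 j6 0.466 [423.   94.9 141.1] F [ 0.2 -0.7  6. ] T [-0.3   0.06  0.08] tq6 0.173
```

Emit:
apply_moves --linear '[[0, 0, 0], [0, 0, 0]]' --delta_rot '[[0, 0, 0.3], [0, 0, 0.3]]'

```text
time: 14.85
eef_pos: [422.9, 94.8, 141.2]
orientation: [0.001, 0.148, 0.989, 0.0]
contact_force: [0.5, -0.8, 6.0]
opening: 40.7
grasp_force: 62.5
```

```bash
python3 st.py
```

```text
14.85 j6 0.517 [422.9  94.8 141.2] F [ 0.5 -0.8  6. ] T [-0.33  0.07  0.58] tq6 0.616
```

Emit:
apply_moves --linear '[[0, 0, 0], [0, 0, 0]]' --delta_rot '[[0, 0, 0.3], [0, 0, 0.3]]'

```text
time: 15.1
eef_pos: [422.9, 94.8, 141.1]
orientation: [0.001, 0.173, 0.985, 0.0]
contact_force: [-0.0, -0.7, 6.6]
opening: 41.0
grasp_force: 62.5
```

```bash
python3 st.py
```

```text
15.1 j6 0.569 [422.9  94.8 141.1] F [-0.  -0.7  6.6] T [-0.33  0.04  0.54] tq6 0.592
```

Emit:
apply_moves --linear '[[0, 0, 0], [0, 0, 0]]' --delta_rot '[[0, 0, 0.3], [0, 0, 0.6]]'

```text
time: 15.35
eef_pos: [422.9, 94.9, 141.2]
orientation: [0.001, 0.226, 0.974, 0.0]
contact_force: [0.2, -0.3, 5.4]
opening: 40.8
grasp_force: 62.5
```

```bash
python3 st.py
```

```text
15.35 j6 0.676 [422.9  94.9 141.2] F [ 0.2 -0.3  5.4] T [-0.28  0.19  0.12] tq6 -0.366
```

Emit:
apply_moves --linear '[[0, 0, 0], [0, 0, 0]]' --delta_rot '[[0, 0, 0.3], [0, 0, 0.6]]'

```text
time: 15.6
eef_pos: [422.8, 95.0, 141.2]
orientation: [0.001, 0.277, 0.961, 0.0]
contact_force: [-0.8, 0.6, 6.0]
opening: 41.1
grasp_force: 62.5
```

```bash
python3 st.py
```

```text
15.6 j6 0.781 [422.8  95.  141.2] F [-0.8  0.6  6. ] T [-0.19  0.1   0.01] tq6 -0.373
```

Emit:
apply_moves --linear '[[0, 0, 0], [0, 0, 0], [0, 0, 0]]' --delta_rot '[[0, 0, 0.3], [0, 0, 0.5], [0, 0, 0.5]]'

```text
time: 15.98
eef_pos: [422.9, 94.9, 141.1]
orientation: [0.001, 0.317, 0.948, 0.0]
contact_force: [-0.0, 0.3, 5.7]
opening: 40.8
grasp_force: 62.5
```

```bash
python3 st.py
```

```text
15.97 j6 0.867 [422.9  94.9 141.1] F [-0.   0.3  5.7] T [-0.27  0.1   0.15] tq6 0.236
```

The torque climbed to about 0.55 N m and fell away twice, so one or two clicks are done. I'll unload the torque, lift off and look.

Emit:
apply_moves --linear '[[0, 0, 0], [0, 0, -0.1], [0, 0, -0.25], [0, 0, -0.4], [0, 0, -0.6]]' --delta_rot '[[0, 0, -0.15], [0, 0, -0.15], [0, 0, -0.15], [0, 0, -0.15], [0, 0, -0.15]]'

```text
time: 16.6
eef_pos: [421.9, 94.8, 164.7]
orientation: [-0.001, 0.306, 0.952, -0.0]
contact_force: [0.6, -0.0, -3.2]
opening: 40.8
grasp_force: 61.5
```

```bash
python3 st.py
```

```text
16.6 j6 0.842 [421.9  94.8 164.7] F [ 0.6 -0.  -3.2] T [-0.01 -0.02  0.01] tq6 -0.001
```

Emit:
apply_moves --linear '[[0, 0, -0.5], [0, 0, -1.1], [0, 0, -1.6], [0, 0, -1.6]]' --delta_rot '[[0, 0, 0], [0, 0, 0], [0, 0, 0], [0, 0, 0]]'

```text
time: 17.1
eef_pos: [423.0, 95.0, 230.0]
orientation: [0.001, 0.306, 0.952, 0.001]
contact_force: [-0.6, -0.5, -3.1]
opening: 40.7
grasp_force: 61.5
```

```bash
python3 st.py; python3 -c "
from h import *
save('wrist','w4.png')"
```

```text
17.1 j6 0.842 [423.  95. 230.] F [-0.6 -0.5 -3.1] T [-0.02  0.   -0.01] tq6 -0.0
```

View pics/w4.png

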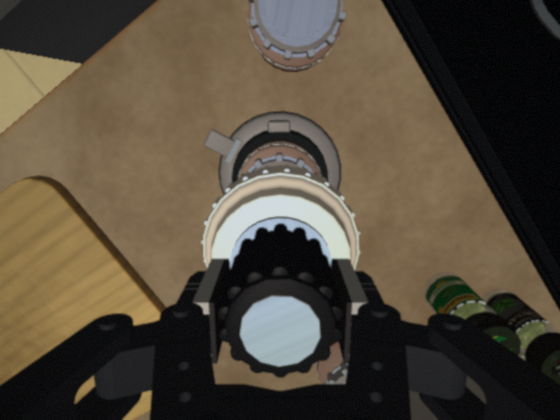

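The view shows the driver clear of the jar. Its 24 socket teeth have the same phase against the gripper as before, which fits two clicks (45°). Back to the board.

Emit:
apply_moves --linear '[[-0.6, -0.9, 0], [-1.2, -1.8, 0], [-1.8, -2.7, 0], [-2.4, -3.6, 0], [-2.84, -4.33, 0]]' --delta_rot '[[0, 0, 0], [0, 0, 0], [0, 0, 0], [0, 0, 0], [0, 0, 0]]'

```text
time: 17.77
eef_pos: [413.0, -113.5, 227.3]
orientation: [-0.001, 0.306, 0.952, -0.0]
contact_force: [0.4, 0.5, -3.6]
opening: 41.0
grasp_force: 62.0
```

Emit:
apply_moves --linear '[[-0.7, -1.1, 0], [-1.4, -2.2, 0], [-2.1, -3.3, 0], [-2.84, -4.33, 0], [-2.84, -4.33, 0]]' --delta_rot '[[0, 0, 0], [0, 0, 0], [0, 0, 0], [0, 0, 0], [0, 0, 0]]'

```text
time: 18.4
eef_pos: [404.6, -321.7, 226.4]
orientation: [-0.001, 0.308, 0.951, 0.0]
contact_force: [0.3, 0.7, -2.7]
opening: 40.4
grasp_force: 62.3
```

Emit:
apply_moves --linear '[[0, 0, 1], [0, 0, 2], [0, 0, 2.9], [0, 0, 3.5], [0, 0, 3.7]]' --delta_rot '[[0, 0, 0], [0, 0, 0], [0, 0, 0], [0, 0, 0], [0, 0, 0]]'

```text
time: 19.02
eef_pos: [404.1, -317.2, 78.2]
orientation: [-0.002, 0.305, 0.952, 0.001]
contact_force: [0.5, -0.5, -3.0]
opening: 40.8
grasp_force: 62.4
```

Emit:
apply_moves --linear '[[0, 0, 0], [0, 0, 0], [0, 0, 0]]' --delta_rot '[[0, 0, 0], [0, 0, 0], [0, 0, 0]]'

```text
time: 19.4
eef_pos: [406.0, -319.5, 81.6]
orientation: [0.001, 0.306, 0.952, -0.0]
contact_force: [0.4, 0.0, -2.4]
opening: 40.8
grasp_force: 62.4
```

```bash
python3 st.py
```

```text
19.4 j6 -0.045 [ 406.  -319.5   81.6] F [ 0.4  0.  -2.4] T [-0.   -0.01  0.02] tq6 0.001
```

Emit:
apply_moves --linear '[[0, 0, 0.1], [0, 0, 0.18], [0, 0, 0.23], [0, 0, 0.25], [0, 0, 0.25]]' --delta_rot '[[0, 0, 0], [0, 0, 0], [0, 0, 0], [0, 0, 0], [0, 0, 0]]'

```text
time: 20.02
eef_pos: [405.6, -319.2, 71.8]
orientation: [0.001, 0.306, 0.952, -0.0]
contact_force: [-3.1, 2.3, 8.1]
opening: 40.8
grasp_force: 63.1
```

```bash
python3 st.py
```

```text
20.02 j6 -0.045 [ 405.6 -319.2   71.8] F [-3.1  2.3  8.1] T [0.46 0.64 0.07] tq6 -0.006
```

Emit:
apply_moves --linear '[[0, 0, 0], [0, 0, 0], [0, 0, 0], [0, 0, 0], [0, 0, 0]]' --delta_rot '[[0, 0, 0], [0, 0, 0], [0, 0, 0], [0, 0, 0], [0, 0, 0]]' --gripper -1

```text
time: 20.65
eef_pos: [405.4, -319.1, 70.4]
orientation: [-0.0, 0.306, 0.952, 0.0]
contact_force: [0.3, -1.6, -0.1]
opening: 85.6
grasp_force: 0.0
```

Emit:
apply_moves --linear '[[0, 0, -0.4], [0, 0, -1.2], [0, 0, -2.2], [0, 0, -3.2], [0, 0, -3.8]]' --delta_rot '[[0, 0, 0], [0, 0, 0], [0, 0, 0], [0, 0, 0], [0, 0, 0]]'

```text
time: 21.28
eef_pos: [405.9, -319.4, 226.1]
orientation: [0.002, 0.306, 0.952, -0.001]
contact_force: [0.8, 0.1, -1.0]
opening: 85.2
grasp_force: 0.0
```

Emit:
apply_moves --linear '[[0, 0, 0], [0, 0, 0], [0, 0, 0], [0, 0, 0]]' --delta_rot '[[0, 0, 0], [0, 0, 0], [0, 0, 0], [0, 0, 0]]'

```text
time: 21.78
eef_pos: [405.0, -318.8, 221.6]
orientation: [-0.001, 0.306, 0.952, 0.0]
contact_force: [-0.4, -0.3, -0.1]
opening: 85.2
grasp_force: 0.0
```

```bash
python3 st.py; python3 -c "
from h import *
save('wrist','w5.png')"
```

```text
21.77 j6 -0.045 [ 405.  -318.8  221.6] F [-0.4 -0.3 -0.1] T [ 0.06 -0.02 -0.06] tq6 0.0
```

View pics/w5.png

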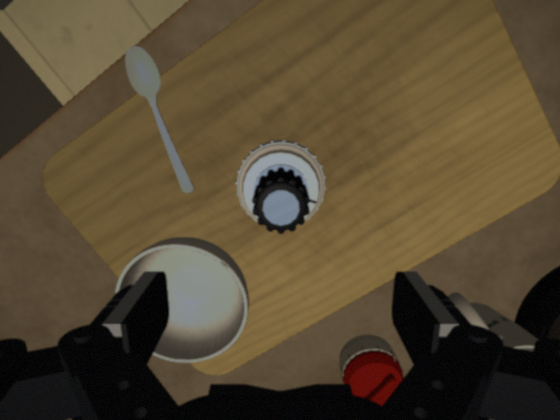

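The driver stands upright on the board at about (281,190), released, with the bowl and spoon undisturbed. Handing in.

```bash
python3 -c "
from cell import *
print(hand_in())"
```

```text
the job is handed in; nothing more can be done
None
```

I handed the job in: the driver seated fully on the band and the clutch slipped, by my reading two clicks. The driver is back upright on the chopping board and released, and the bowl and spoon look undisturbed; `hand_in()` did not report a verdict.

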